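Put the brown bottles back on their stand in order of height

ROBOT

A 6-joint arm with a two-finger parallel gripper is mounted at the origin on the work surface. World frame = base frame: x ahead of the robot, y to its left, z up, the work surface at z = 0. Lengths are in m, angles in degrees, forces in N, time in s.
With the tool pointing down it reaches from about 0.4 to 0.825 m from the base axis. Payload 7 kg.
Tool frame: the origin (TCP) lies midway between the tips of the shut fingers; the grasp point (between the pads) lies 19 mm behind it; z points along the fingers, y is the line along which they close (so a half turn about z gives the same grasp; the last joint's range is limited). The gripper opens to 88 mm and grips with 3 to 60 N. Pads are 19 mm wide; open, the fingers measure 130 mm over their backs; the gripper's body (78 mm by 193 mm) begins 47 mm behind the grasp point.
Start: joints at [-59.009, 20.546, 0.682, 0, -70.136, -16.507], TCP at [0.169, -0.654, 0.227] pointing down, gripper open.
Joint ranges: [-176.03, 176.03], [-82.01, 121.73], [-58.28, 71.71], [-173.87, 95.51], [-174.79, -0.11], [-173.66, 173.66]. Speed limits (degrees/s): [136.94, 136.94, 172.46, 180, 180, 180].

INTERFACE

Orientations are given as [roll, pitch, yaw] about the fixed x, y, z axes, in that order (R = Rz(yaw) Ry(pitch) Rx(roll)).
In Python, from plant import ctrl gives the robot as it stands. The module is installed in compiled form; this text tells all that it offers.
- The arm moves only by the tool play_rows, never from a script. Its argument "commands" is a list that holds one entry, the list of rows, each a list of 7 numbers: the turn, a rotation vector about the tool's x, y, z in rad, then the shift along the tool's x, y, z in cm, then the finger opening in cm, from 0 to 8.76. In form: [[[ax, ay, az, x, y, z, grip], ...]]. A call has 1 to 8 rows; each row is the pose to reach, as a shift and turn from the pose commanded when the call began, along the tool's axes at that moment; what a row does not reach only later rows make up. A row lasts 1/12 s, in which the tool goes at most 41.7 mm and 7.16 degrees, less where a joint would pass 70% of its speed; a pose out of reach is approached as far as the arm can. A call with a gripper value outside its range is refused whole. The fingers move at their own pace and stop on an object; the grip force is fixed at half the most. Time passes only in rows, so rows that repeat a pose let the fingers close. It gives the time, the measured TCP pose, the force, the opening and the grip force at its end, in the units of the state.
- ctrl.get_obs(): the state, without advancing time (a new reading comes with each control period).
- ctrl.snapshot(name): name is "scene" or "top" or "wrist"; returns a dict with "color" (480x640x3 uint8, red, green, blue), "camera_matrix" (3x3 intrinsics, pixels), "origin" and "rotation" of the camera in the world; the wrist camera has in their place "hand_eye" (4x4, takes a point from camera to tool coordinates, whose origin is the TCP and whose axes are the flange's). Camera axes: x right, y down, z forward; pixel columns grow to the right and rows downward; lengths in m; the calibration is good to about 2 mm. A picture is of the moment at which its call begins: read the wrist's pose just before it. There is no depth.
- ctrl.close_job(): hands the job in; it is judged then, once.
Trained networks look in a picture, given as the dict that the camera call returned (one of the last four; its "shot" number tells which), for a name from the list of things; names that differ only in an ending like _2 or _b are one class to them, and where a whole thing is asked for, a point or a joint stands for the part that bears it (a point fixed in the world has none). Each returns a list of dicts, best first, with "conf" (0 to 1); they miss things now and then, are a little off and sometimes report something else, mostly with a low value. They report only what shows in the picture. A call takes as long as a camera call. They do not tell look-alikes from the thing itself.
- ctrl.find_in(picture, name): "bbox" ([left, top, width, height] in pixels, round what is visible of it).
The state is a dict: "clock": time; "joint_pos": joint angles; "qvel": joint speeds; "tau": joint torques, N m; "tool_pos": TCP position; "orientation": TCP orientation; "force": force on the tool from outside, world axes, zero at the start; "moment": the same for the moment, N m; "opening": finger opening in m; "gripper_force": force on a finger pad.
Only numpy, scipy, OpenCV 4.12 (cv2) and the standard library are available. Lean on these libraries where they do the work, as an engineer would, in place of code of your own. Each camera call takes 0.05 s, during which the arm holds its last target. There are 200 camera calls.

TASK

The dressing table needs tidying: put the four brown glass bottles that stand about on the table back on the white wooden bottle stand, one in the middle of each empty cork pad, in order of height. The big bottle already at one end starts the row, so the tallest of the four goes next to it and they step down to the smallest, beside the swab jar. Set them down upright without tipping or dropping any, and leave the big bottle and the jar where they stand.

Things in the scene. Friction and masses are not known exactly. Their poses are not given: they have to be found in the camera images.
- bottle_120: loose brown glass bottle with a paper label band and a black screw cap, the largest of the four loose ones: body 48 mm in diameter, 115 mm tall with its cap; the cap is 25 mm in diameter and 17 mm high, above a short neck and a sloping shoulder; starts upright on the table. Origin: centre of its underside; z up along its axis.
- bottle_60: loose brown glass bottle with a paper label band and a black screw cap, the second largest of the four loose ones: body 39 mm in diameter, 97 mm tall with its cap; the cap is 24 mm in diameter and 17 mm high, above a short neck and a sloping shoulder; starts upright on the table. Origin: centre of its underside; z up along its axis.
- bottle_30: loose brown glass bottle with a paper label band and a black screw cap, the third largest of the four loose ones: body 33 mm in diameter, 82 mm tall with its cap; the cap is 22 mm in diameter and 17 mm high, above a short neck and a sloping shoulder; starts upright on the table. Origin: centre of its underside; z up along its axis.
- bottle_15: loose brown glass bottle with a paper label band and a black screw cap, the smallest of all: body 28 mm in diameter, 68 mm tall with its cap; the cap is 20 mm in diameter and 17 mm high, above a short neck and a sloping shoulder; starts upright on the table. Origin: centre of its underside; z up along its axis. Clutter beside the loose bottles (tape roll, small carton) is under 40 mm high.
- pad1: cork pad, 58 mm across, 3 mm thick, fixed on the white wooden stand; first of its four empty pads from the left (+y). Origin: centre of its underside; bottles stand 3 mm above. y runs left along the row, x away from the robot. The stand: board 430 x 90 mm, top 30 mm above the table; six equal pads in a straight row, 68 mm apart, the two outermost (not listed) holding big bottle and jar.
- pad2: cork pad, 58 mm across, 3 mm thick, fixed on the white wooden stand; second of its four empty pads from the left (+y). Origin: centre of its underside; bottles stand 3 mm above. y runs left along the row, x away from the robot. A thin steel rail runs along the stand's back edge, 41 mm from the pads' centres, 25 mm above the board.
- pad3: cork pad, 58 mm across, 3 mm thick, fixed on the white wooden stand; third of its four empty pads from the left (+y). Origin: centre of its underside; bottles stand 3 mm above. y runs left along the row, x away from the robot.
- pad4: cork pad, 58 mm across, 3 mm thick, fixed on the white wooden stand; fourth of its four empty pads from the left (+y). Origin: centre of its underside; bottles stand 3 mm above. y runs left along the row, x away from the robot.
- bottle_250: the big brown glass bottle with black cap, loose, already standing on the outermost pad at one end of the stand, beside pad1 or beside pad4 (differs from start to start): 62 mm in diameter, 142 mm tall. Origin: centre of its underside. It stays where it is.
- jar: clear jar of white swab balls with a steel lid, loose, standing on the outermost pad at the other end of the stand: 58 mm in diameter, 78 mm tall. Origin: centre of its underside. It stays where it is.
Mind the look-alikes: they are no part of the job. Leave any green or red look-alike of the bottle_60 alone. What is shaped like the bottle_30 but turquoise is not meant.

How it is judged:
By the outcome, as a careful person would: the job done as asked, in the order asked, and still so for the second after the job is handed in, with the robot touching nothing.
It also fails if it takes over 112 s, if anything falls off the work surface, if the arm or the gripper's body presses on something with over 40 N, if the wrist force passes 120 N, or if a joint passes its speed limit or range.

## Working session

There is one attempt and no reset: what is moved stays moved. The work goes in short steps, Python scripts to look and compute and a tool call to move; the robot and the scene stay as the last step left them, time stands still between calls to the robot, and variables do not carry over. Pictures are saved under pics/ and viewed, at most 14 in all, crops included, and the job is handed in when it is done.

Besides the shell and the picture viewer there is one more tool, called after "Emit:" as name(argument=value, ...) on one line, values as JSON. play_rows: Moves the arm, as the interface text tells. Its arguments: {"type":"object","properties":{"commands":{"type":"array","items":{"type":"array","items":{"type":"array","items":{"type":"number"}}}}},"required":["commands"]}

```bash
mkdir -p pics; ls; cat > h.py <<'E'
import numpy as np, cv2
from plant import ctrl
from scipy.spatial.transform import Rotation as R
def save(p,n): cv2.imwrite('pics/'+n, p['color'][:,:,::-1])
def pose():
    o=ctrl.get_obs(); T=np.eye(4); T[:3,:3]=R.from_euler('xyz',o['orientation'],degrees=True).as_matrix(); T[:3,3]=o['tool_pos']; return T
def cam(name):
    T=pose(); p=ctrl.snapshot(name)
    if name=='wrist':
        M=T@np.array(p['hand_eye']); p['o'],p['r']=M[:3,3],M[:3,:3]
    else: p['o'],p['r']=np.array(p['origin']),np.array(p['rotation'])
    return p
def ray(p,u,v):
    d=p['r']@np.linalg.inv(p['camera_matrix'])@[u,v,1]; return p['o'],d/np.linalg.norm(d)
def onz(p,u,v,z):
    o,d=ray(p,u,v); return o+d*(z-o[2])/d[2]
def proj(p,X):
    c=p['r'].T@(np.array(X)-p['o']); q=np.array(p['camera_matrix'])@c; return q[:2]/q[2]
def tri(rs):
    A=sum(np.eye(3)-np.outer(d,d) for o,d in rs); b=sum((np.eye(3)-np.outer(d,d))@o for o,d in rs); return np.linalg.solve(A,b)
E
python3 - <<'E'
from h import *
o=ctrl.get_obs(); print({k:np.round(v,3).tolist() for k,v in o.items()})
for n in('scene','top'):
    p=cam(n); save(p,n+'.png'); print(n,p['o'],p['r'].round(3).tolist(),np.array(p['camera_matrix']).tolist())
    for k in ['bottle_120','bottle_60','bottle_30','bottle_15','pad1','bottle_250','jar']:
        print(k,[(np.round(d['bbox'],1).tolist(),round(d['conf'],2)) for d in ctrl.find_in(p,k)])
E
```

```text
pics
{'clock': 0.0, 'joint_pos': [-59.008, 20.59, 0.632, -0.022, -70.136, -16.504], 'qvel': [0.024, -0.019, 0.004, 0.148, 0.014, -0.03], 'tau': [-0.0, -58.272, 29.305, 6.997, 0.007, -0.0], 'tool_pos': [0.169, -0.653, 0.226], 'orientation': [179.904, -0.007, -165.519], 'force': [0.186, 0.41, -1.01], 'moment': [0.047, 0.006, -0.002], 'gripper_force': 0.0, 'opening': 0.087}
scene [ 1.02215148 -0.7553723   0.70510733] [-126.901, 0.474, 33.644] [[542.1332889205305, 0.0, 310.4702351338569], [0.0, 542.1332889205305, 233.61169849245098], [0.0, 0.0, 1.0]]
bottle_120 [([299.2, 191.6, 12.3, 35.9], 0.91), ([299.6, 223.9, 32.2, 77.0], 0.91), ([327.1, 178.4, 13.5, 32.5], 0.87), ([185.3, 244.7, 33.7, 57.8], 0.84), ([266.0, 180.5, 16.4, 37.7], 0.82), ([87.3, 291.9, 28.3, 51.4], 0.81), ([90.9, 333.4, 33.4, 63.5], 0.74), ([258.8, 217.3, 15.2, 34.5], 0.62), ([133.9, 301.6, 34.9, 56.6], 0.56)]
bottle_60 [([299.2, 191.6, 12.3, 35.9], 0.91), ([299.6, 223.9, 32.2, 77.0], 0.91), ([327.1, 178.4, 13.5, 32.5], 0.87), ([185.3, 244.7, 33.7, 57.8], 0.84), ([266.0, 180.5, 16.4, 37.7], 0.82), ([87.3, 291.9, 28.3, 5
[... 2546 characters left out ...]
9, 301.1, 17.7, 15.0], 0.65), ([517.6, 262.6, 27.9, 27.3], 0.61), ([411.5, 275.8, 28.4, 20.6], 0.57), ([285.9, 262.1, 14.2, 13.0], 0.54), ([338.6, 276.6, 13.7, 14.2], 0.53)]
pad1 [([337.1, 184.1, 25.1, 26.0], 0.95), ([276.9, 177.9, 30.9, 20.3], 0.76), ([307.1, 178.4, 26.0, 25.4], 0.71), ([248.1, 167.7, 26.9, 26.2], 0.65)]
bottle_250 [([494.1, 305.0, 27.1, 20.3], 0.81), ([365.0, 178.8, 36.6, 38.1], 0.79), ([248.2, 256.4, 14.0, 17.2], 0.79), ([285.9, 301.1, 17.7, 15.0], 0.65), ([517.6, 262.6, 27.9, 27.3], 0.61), ([411.5, 275.8, 28.4, 20.6], 0.57), ([285.9, 262.1, 14.2, 13.0], 0.54), ([338.6, 276.6, 13.7, 14.2], 0.53)]
jar [([214.2, 155.0, 31.3, 35.2], 0.84), ([481.9, 266.4, 26.8, 17.8], 0.23)]
```

```bash
sed -i "s/np.array(p\['rotation'\])/R.from_euler('xyz',p['rotation'],degrees=True).as_matrix()/" h.py; python3 -c "
import cv2
for n,(a,b,c,d) in dict(scene=(150,420,60,470),top=(140,350,180,580)).items():
    im=cv2.imread('pics/%s.png'%n)[a:b,c:d]; cv2.imwrite('pics/%s_c.png'%n,cv2.resize(im,(800,int(800*(b-a)/(d-c))),interpolation=3))"
```

```text
(no output)
```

View pics/scene_c.png

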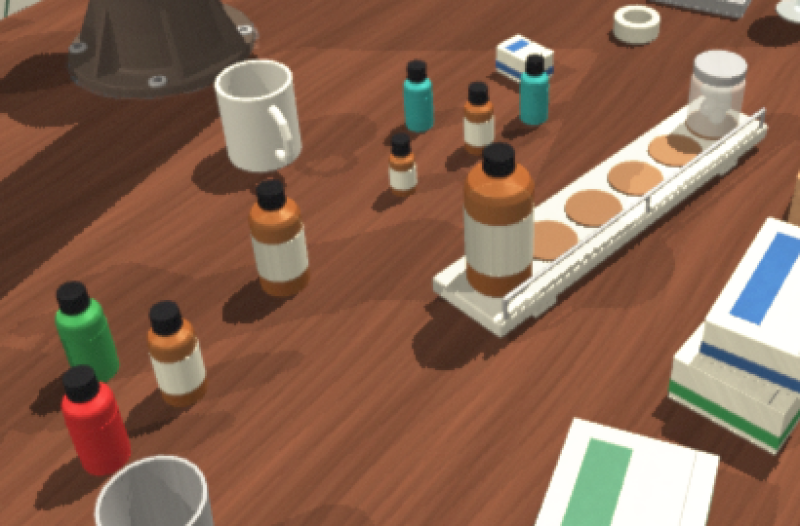

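View pics/top_c.png

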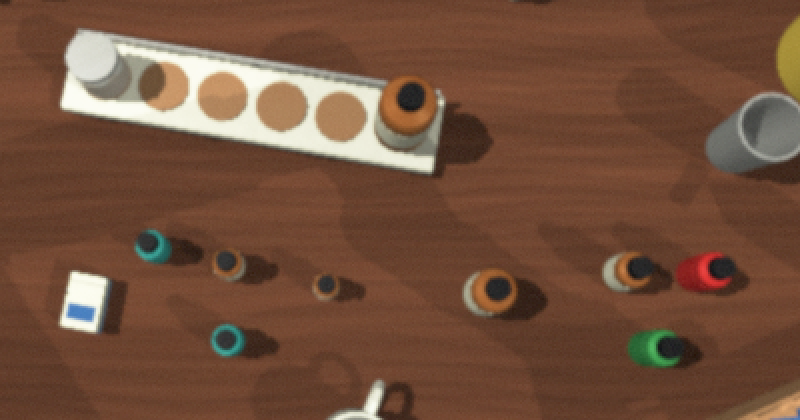

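The scene view shows the four brown loose bottles. In the crop, their caps are at (271,195) for the 120, (166,318) for the 60, (478,93) for the 30 and (400,145) for the 15. Green, red and turquoise look-alikes stand beside them. In the top view the big bottle is at the right (-y) end, so the order is 120→pad4, 60→pad3, 30→pad2, 15→pad1.

```bash
cat > m.py <<'E'
from h import *
s=cam('scene'); t=cam('top')
def dark(p,u,v,r=12):
    g=p['color'].max(2).astype(int); m=(g<70).astype(np.uint8); n,l,st,c=cv2.connectedComponentsWithStats(m[int(v)-r:int(v)+r,int(u)-r:int(u)+r])
    i=1+np.argmin([np.hypot(*(q-r)) for q in c[1:]]); return c[i]+[int(u)-r,int(v)-r],st[i][4]
B=dict(b120=((428.5,284),(199,249)),b60=((500,274),(145,313)),b30=((294,271),(305,198)),b15=((343,283),(265,224)))
H=dict(b120=.115,b60=.097,b30=.082,b15=.068)
for k,(a,b) in B.items():
    ca,na=dark(t,*a); cb,nb=dark(s,*b)
    print(k,ca.round(1),na,cb.round(1),nb,'tri',tri([ray(t,*ca),ray(s,*cb)]).round(4),'top@',onz(t,*ca,H[k]-.005).round(4),'sc@',onz(s,*cb,H[k]-.008).round(4))
pt=sorted([d['bbox'] for d in ctrl.find_in(t,'pad1')])[:4]; ps=sorted([d['bbox'] for d in ctrl.find_in(s,'pad1')],reverse=True)[:4]
for a,b in zip(pt,ps):
    ca=(a[0]+a[2]/2,a[1]+a[3]/2); cb=(b[0]+b[2]/2,b[1]+b[3]/2)
    print(np.round(ca,1),np.round(cb,1),'tri',tri([ray(t,*ca),ray(s,*cb)]).round(4),onz(t,*ca,.033).round(4),onz(s,*cb,.033).round(4))
# colour fits of pads in top
hsv=cv2.cvtColor(t['color'],cv2.COLOR_RGB2HSV)
for u,v in((262,183),(291,188),(321,193),(350,198)): print(t['color'][v,u],hsv[v,u])
E
python3 m.py
```

```text
b120 [428.6 284. ] 105 [198.3 249.5] 194 tri [ 0.4344 -0.2417  0.1058] top@ [ 0.4338 -0.2413  0.11  ] sc@ [ 0.4359 -0.2424  0.107 ]
b60 [503.2 276.1] 200 [144.4 312.8] 234 tri [ 0.4537 -0.3964  0.0886] top@ [ 0.4503 -0.3992  0.092 ] sc@ [ 0.4581 -0.3935  0.089 ]
b30 [292.8 270. ] 64 [304.5 197.6] 101 tri [0.469  0.0417 0.0727] top@ [0.4678 0.0407 0.077 ] sc@ [0.4708 0.0407 0.074 ]
b15 [342.9 281.6] 46 [264.8 223.4] 109 tri [ 0.4442 -0.0657  0.0602] top@ [ 0.4434 -0.0662  0.063 ] sc@ [ 0.4446 -0.065   0.06  ]
[259.2 179.8] [426.9 197. ] tri [0.6839 0.1252 0.0981] [0.6793 0.1215 0.033 ] [0.6659 0.2452 0.033 ]
[292.4 187. ] [404.8 228.6] tri [0.6746 0.0557 0.0592] [0.6613 0.0455 0.033 ] [0.6767 0.1086 0.033 ]
[322.2 193. ] [386.  241.9] tri [ 0.6621 -0.0086  0.062 ] [ 0.6467 -0.0221  0.033 ] [0.6649 0.0467 0.033 ]
[172 130  90] [ 15 122 172]
[196 145  99] [ 14 126 196]
[175 131  91] [ 14 122 175]
[172 127  87] [ 14 126 172]
```

```bash
cat > go.py <<'E'
import sys
from h import *
def go(x,y,z,yaw):
    T=pose(); D=R.from_euler('xyz',[180,0,yaw],degrees=True).as_matrix()
    print('rv',R.from_matrix(T[:3,:3].T@D).as_rotvec().round(3),'cm',(T[:3,:3].T@(np.array([x,y,z])-T[:3,3])*100).round(2))
if __name__=='__main__': go(*map(float,sys.argv[1:5]))
E
python3 go.py .44 -.33 .32 -103
```

```text
rv [-0.     0.    -1.091] cm [-34.35  24.54  -9.34]
```

Emit:
play_rows(commands=[[[0,0,-1.09,-34.3,24.5,-9.3,6],[0,0,-1.09,-34.3,24.5,-9.3,6],[0,0,-1.09,-34.3,24.5,-9.3,6],[0,0,-1.09,-34.3,24.5,-9.3,6],[0,0,-1.09,-34.3,24.5,-9.3,6],[0,0,-1.09,-34.3,24.5,-9.3,6],[0,0,-1.09,-34.3,24.5,-9.3,6],[0,0,-1.09,-34.3,24.5,-9.3,6]]])

```text
clock: 1.67
tool_pos: [0.3788, -0.4024, 0.2992]
orientation: [-180.0, -0.0, -107.9]
force: [0.4, -0.7, 0.3]
opening: 0.0602
gripper_force: 0.0
```

```bash
python3 go.py .44 -.33 .32 -103
```

```text
rv [-0.001 -0.    -0.085] cm [-8.77 -3.61 -2.08]
```

Emit:
play_rows(commands=[[[0,0,-0.085,-8.8,-3.6,-2.1,6],[0,0,-0.085,-8.8,-3.6,-2.1,6],[0,0,-0.085,-8.8,-3.6,-2.1,6],[0,0,-0.085,-8.8,-3.6,-2.1,6],[0,0,-0.085,-8.8,-3.6,-2.1,6],[0,0,-0.085,-8.8,-3.6,-2.1,6]]])

```text
clock: 2.17
tool_pos: [0.4392, -0.332, 0.3191]
orientation: [180.0, 0.0, -103.4]
force: [-0.9, -0.3, -0.9]
opening: 0.0601
gripper_force: 0.0
```

```bash
python3 - <<'E'
from h import *
p=cam('wrist'); save(p,'w1.png'); print(p['o'],p['r'].round(3).tolist(),p['camera_matrix'],pose()[:3,3])
for k,X in dict(b120=(.434,-.2417,.107),b60=(.458,-.394,.089),g=(.66,-.0886,.033)).items(): print(k,proj(p,X))
for k in('bottle_60','pad1'): print(k,[(np.round(d['bbox'],1).tolist(),round(d['conf'],2)) for d in ctrl.find_in(p,k)])
E
```

```text
[ 0.42252641 -0.40762175  0.47786265] [[-0.973, 0.222, 0.065], [0.231, 0.932, 0.279], [0.001, 0.286, -0.958]] [[431.53633943   0.         322.64752539]
 [  0.         431.53633943 244.22581421]
 [  0.           0.           1.        ]] [ 0.4389437  -0.33232223  0.31904808]
b120 [351.53083403 298.98874177]
b60 [286.58300417 140.82960836]
g [194.49326195 425.31870132]
bottle_60 [([324.8, 245.5, 50.2, 69.5], 0.97), ([346.7, 68.6, 45.0, 45.0], 0.91), ([271.7, 117.9, 38.7, 43.2], 0.87), ([245.2, 16.7, 49.7, 60.0], 0.84), ([352.4, 384.6, 31.0, 39.2], 0.74), ([211.0, 410.1, 9.4, 16.6], 0.66)]
pad1 [([220.0, 410.3, 20.6, 15.6], 0.8)]
```

View pics/w1.png

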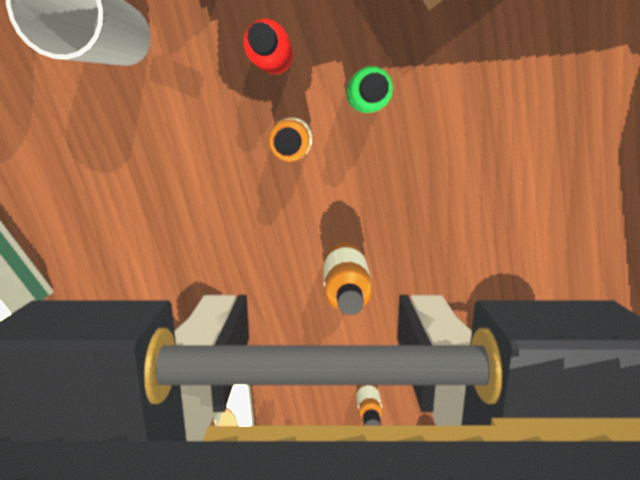

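The wrist view shows the b60 cap at (288,141) and the b120 cap at (350,299). The triangulated positions project to within about 1 px of both. Next I'll look at the pads from above.

```bash
python3 go.py .65 .09 .35 -103
```

```text
rv [ 0.001  0.    -0.008] cm [-46.01 -10.71  -3.1 ]
```

Emit:
play_rows(commands=[[[0,0,0,-46,-10.7,-3.1,6],[0,0,0,-46,-10.7,-3.1,6],[0,0,0,-46,-10.7,-3.1,6],[0,0,0,-46,-10.7,-3.1,6],[0,0,0,-46,-10.7,-3.1,6],[0,0,0,-46,-10.7,-3.1,6],[0,0,0,-46,-10.7,-3.1,6],[0,0,0,-46,-10.7,-3.1,6]]])

```text
clock: 2.98
tool_pos: [0.5881, -0.0331, 0.3414]
orientation: [-180.0, -0.0, -103.4]
force: [1.2, -1.1, -0.1]
opening: 0.0598
gripper_force: 0.0
```

```bash
python3 go.py .65 .09 .35 -103
```

```text
rv [-0.    -0.    -0.008] cm [-13.41  -3.16  -0.86]
```

```bash
cat > pads.py <<'E'
from h import *; import pickle,sys
p=cam('wrist'); save(p,sys.argv[1]+'.png'); pickle.dump({k:p[k] for k in('o','r','camera_matrix','color')},open(sys.argv[1]+'.pkl','wb'))
for k in('pad1','bottle_60'): print(k,[(np.round(d['bbox'],1).tolist(),round(d['conf'],2),onz(p,d['bbox'][0]+d['bbox'][2]/2,d['bbox'][1]+d['bbox'][3]/2,.033).round(4).tolist()) for d in ctrl.find_in(p,k)])
E
python3 pads.py w2
```

```text
pad1 [([242.3, 127.1, 55.5, 52.5], 0.97, [0.6346, -0.084, 0.033]), ([249.2, 191.7, 46.8, 50.7], 0.92, [0.6503, -0.0165, 0.033]), ([256.0, 250.8, 46.0, 42.6], 0.86, [0.6604, 0.0479, 0.033]), ([258.9, 303.3, 47.6, 45.3], 0.62, [0.6739, 0.1152, 0.033]), ([420.9, 211.2, 42.6, 42.4], 0.46, [0.4701, 0.0447, 0.033])]
bottle_60 [([492.9, 193.7, 56.6, 41.0], 0.96, [0.3818, 0.0444, 0.033]), ([419.0, 207.0, 44.7, 48.3], 0.93, [0.4708, 0.0431, 0.033]), ([428.9, 113.0, 44.1, 29.5], 0.83, [0.4436, -0.0654, 0.033]), ([415.4, 280.4, 40.2, 31.4], 0.83, [0.4898, 0.1195, 0.033]), ([205.2, 29.9, 87.2, 88.9], 0.65, [0.6346, -0.1647, 0.033])]
```

Emit:
play_rows(commands=[[[0,0,-0.008,-13.4,-3.2,-0.9,6],[0,0,-0.008,-13.4,-3.2,-0.9,6],[0,0,-0.008,-13.4,-3.2,-0.9,6],[0,0,-0.008,-13.4,-3.2,-0.9,6],[0,0,-0.008,-13.4,-3.2,-0.9,6],[0,0,-0.008,-13.4,-3.2,-0.9,6],[0,0,-0.008,-13.4,-3.2,-0.9,6]]])

```text
clock: 3.72
tool_pos: [0.6495, 0.0874, 0.3501]
orientation: [180.0, -0.0, -103.0]
force: [1.0, -1.5, 0.4]
opening: 0.0601
gripper_force: 0.0
```

```bash
python3 pads.py w3; python3 -c "
import cv2,numpy as np
a,b=cv2.imread('pics/w2.png'),cv2.imread('pics/w3.png');cv2.imwrite('pics/w23.png',cv2.resize(np.hstack([a,b]),(800,300)))"
```

```text
pad1 [([279.9, 193.2, 54.0, 50.5], 0.73, [0.6755, 0.1165, 0.033]), ([270.3, 0.0, 58.4, 48.9], 0.69, [0.636, -0.0784, 0.033]), ([278.9, 130.2, 53.1, 52.3], 0.56, [0.6608, 0.049, 0.033])]
bottle_60 [([446.2, 174.2, 50.8, 34.5], 0.93, [0.49, 0.1277, 0.033]), ([467.8, 2.1, 34.9, 9.9], 0.73, [0.4533, -0.0523, 0.033]), ([530.0, 71.1, 68.9, 36.2], 0.68, [0.3822, 0.0427, 0.033]), ([455.0, 92.0, 53.8, 36.1], 0.62, [0.4684, 0.0441, 0.033])]
```

View pics/w3.png

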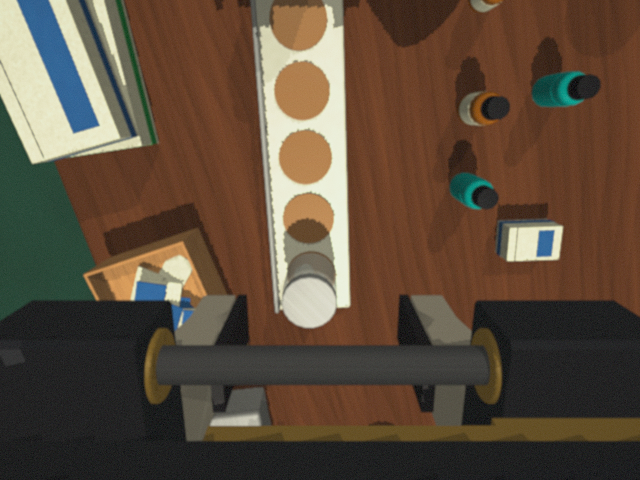

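The wrist view shows the four empty pads at (299,20), (302,90), (305,157) and (308,217), with the jar at (309,300). I'll fit the pads precisely from both wrist shots.

```bash
cat > fit.py <<'E'
from h import *; import pickle
from scipy.optimize import least_squares
W=[pickle.load(open(f+'.pkl','rb')) for f in('w2','w3')]
c0=[np.array([.6346+.0132*i,-.084+.0667*i]) for i in range(4)]
obs=[]
for wi,p in enumerate(W):
    hsv=cv2.cvtColor(p['color'],cv2.COLOR_RGB2HSV)
    for i,c in enumerate(c0):
        if wi==1 and i==0: continue
        a=np.linspace(0,2*np.pi,60); poly=np.array([proj(p,[c[0]+.036*np.cos(t),c[1]+.036*np.sin(t),.033]) for t in a]).astype(np.int32)
        m=np.zeros(hsv.shape[:2],np.uint8); cv2.fillPoly(m,[poly],1)
        m&=(hsv[:,:,1]>70).astype(np.uint8)
        n,l,st,cc=cv2.connectedComponentsWithStats(m); k=1+np.argmax(st[1:,4])
        ct=max(cv2.findContours((l==k).astype(np.uint8),0,1)[0],key=len)[:,0,:]
        e=cv2.fitEllipse(cv2.convexHull(ct)); obs.append((p,i,e[0])); print(wi,i,np.round(e[0],1),np.round(e[1],1),st[k],onz(p,*e[0],.033).round(4))
def f(q):
    x,y,th,z=q; return np.concatenate([proj(p,[x+np.sin(th)*.068*i,y+np.cos(th)*.068*i,z])-e for p,i,e in obs])
s=least_squares(f,[.635,-.084,.2,.033],loss='soft_l1'); q=s.x; print(q,np.degrees(q[2]),s.fun.round(1))
for i in range(4): print('pad',4-i,q[0]+np.sin(q[2])*.068*i,q[1]+np.cos(q[2])*.068*i)
E
python3 fit.py
```

```text
0 0 [268.4 153.3] [53.8 56.2] [ 242  126   54   56 2388] [ 0.6363 -0.0846  0.033 ]
0 1 [273.6 215.7] [51.  52.4] [ 248  190   52   52 2117] [ 0.6489 -0.0177  0.033 ]
0 2 [278.3 273.2] [47.5 50. ] [ 254  250   50   48 1884] [0.6615 0.049  0.033 ]
0 3 [282.6 326.5] [44.7 48.1] [ 259  305   48   41 1636] [0.6743 0.1159 0.033 ]
1 1 [301.4  90.3] [55.3 59.2] [ 274   61   56   60 2589] [ 0.6489 -0.0177  0.033 ]
1 2 [304.8 156.8] [53.  54.3] [ 279  130   53   55 2278] [0.6615 0.0493 0.033 ]
1 3 [307.9 217.8] [50.2 50.9] [ 283  193   51   51 2020] [0.6742 0.116  0.033 ]
[ 0.63628133 -0.0844857   0.18687882  0.03290222] 10.70736752688073 [ 0.   0.1 -0.   0.  -0.   0.1  0.1 -0.   0.   0.  -0.  -0.1 -0.  -0.1]
pad 4 0.6362813288416013 -0.08448570301619539
pad 3 0.6489152505073826 -0.01766965686451935
pad 2 0.661549172173164 0.049146389287156686
pad 1 0.6741830938389453 0.11596243543883274
```

```bash
python3 - <<'E'
from h import *; import pickle
exec(open('m.py').read().split("B=dict")[0].split('\n',2)[2]) 
W={f:pickle.load(open(f+'.pkl','rb')) for f in('w2','w3')}
for k,X,obs in(('b30',(.469,.0417,.074),((292.8,270),(304.5,197.6))),('b15',(.4442,-.0657,.060),((342.9,281.6),(264.8,223.4)))):
    t,s=cam('top'),cam('scene'); rs=[ray(t,*obs[0]),ray(s,*obs[1])]
    for f,p in W.items():
        q=proj(p,X); 
        try: c,n=dark(p,*q,18)
        except Exception as e: print(f,q,e); continue
        print(k,f,q.round(1),c.round(1),n); rs.append(ray(p,*c))
    print(tri(rs).round(4), tri(rs[2:]).round(4) if len(rs)>3 else '')
E
python3 go.py .434 -.2415 .24 -100.7
```

```text
rv [-0.     0.    -0.039] cm [36.98 13.64 11.04]bash:   774 Segmentation fault         python3 - <<'E'
from h import *; import pickle
exec(open('m.py').read().split("B=dict")[0].split('\n',2)[2]) 
W={f:pickle.load(open(f+'.pkl','rb')) for f in('w2','w3')}
for k,X,obs in(('b30',(.469,.0417,.074),((292.8,270),(304.5,197.6))),('b15',(.4442,-.0657,.060),((342.9,281.6),(264.8,223.4)))):
    t,s=cam('top'),cam('scene'); rs=[ray(t,*obs[0]),ray(s,*obs[1])]
    for f,p in W.items():
        q=proj(p,X); 
        try: c,n=dark(p,*q,18)
        except Exception as e: print(f,q,e); continue
        print(k,f,q.round(1),c.round(1),n); rs.append(ray(p,*c))
    print(tri(rs).round(4), tri(rs[2:]).round(4) if len(rs)>3 else '')
E
```

Emit:
play_rows(commands=[[[0,0,0.04,37,13.6,11,6.6],[0,0,0.04,37,13.6,11,6.6],[0,0,0.04,37,13.6,11,6.6],[0,0,0.04,37,13.6,11,6.6],[0,0,0.04,37,13.6,11,6.6],[0,0,0.04,37,13.6,11,6.6],[0,0,0.04,37,13.6,11,6.6],[0,0,0.04,37,13.6,11,6.6]]])

```text
clock: 4.73
tool_pos: [0.4732, -0.1814, 0.2606]
orientation: [-179.9, 0.0, -105.2]
force: [0.2, -0.1, 0.4]
opening: 0.0662
gripper_force: 0.0
```

```bash
python3 go.py .434 -.2415 .2 -100.7
```

```text
rv [-0.001  0.    -0.078] cm [6.83 2.21 6.06]
```

Emit:
play_rows(commands=[[[0,0,-0.078,6.8,2.2,6,6.6],[0,0,-0.078,6.8,2.2,6,6.6],[0,0,-0.078,6.8,2.2,6,6.6],[0,0,-0.078,6.8,2.2,6,6.6],[0,0,-0.078,6.8,2.2,6,6.6],[0,0,-0.078,6.8,2.2,6,6.6]]])

```text
clock: 5.23
tool_pos: [0.4368, -0.2398, 0.2017]
orientation: [-179.9, -0.0, -100.7]
force: [-0.3, -0.0, -0.9]
opening: 0.0661
gripper_force: 0.0
```

```bash
python3 go.py .434 -.2415 .056 -100.7; python3 -c "
from h import *
p=cam('wrist');save(p,'w4.png')
for k,X in dict(b120=(.434,-.2415,.107),b60=(.458,-.394,.089)).items(): print(k,proj(p,X))"
```

```text
rv [-0.002 -0.    -0.   ] cm [ 0.22  0.27 14.57]
b120 [328.63696043 243.59171457]
b60 [235.99475145 -16.04450152]
```

View pics/w4.png

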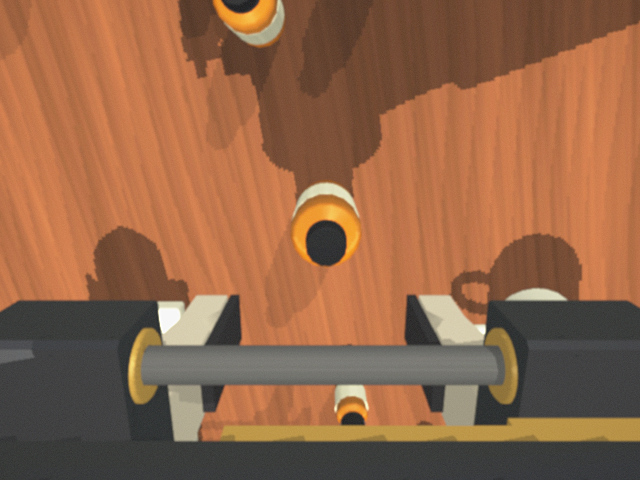

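The cap is at (326,243) against a predicted (328.6,243.6), which is about 1 mm off. Descending now.

Emit:
play_rows(commands=[[[0,0,0,0.2,0.1,0,6.6],[0,0,0,0.2,0.1,3,6.6],[0,0,0,0.2,0.1,6,6.6],[0,0,0,0.2,0.1,9,6.6],[0,0,0,0.2,0.1,12,6.6],[0,0,0,0.2,0.1,13.5,6.6],[0,0,0,0.2,0.1,14.5,6.6],[0,0,0,0.2,0.1,14.5,6.6]]])

```text
clock: 5.95
tool_pos: [0.4336, -0.2409, 0.0539]
orientation: [179.8, -0.0, -100.7]
force: [0.4, -0.4, 0.1]
opening: 0.0659
gripper_force: 0.0
```

Emit:
play_rows(commands=[[[0,0,0,0,0,0,4],[0,0,0,0,0,0,4],[0,0,0,0,0,0,4],[0,0,0,0,0,0,4],[0,0,0,0,0,0,4],[0,0,0,0,0,0,4],[0,0,0,0,0,0,4],[0,0,0,0,0,0,4]]])

```text
clock: 6.62
tool_pos: [0.435, -0.2418, 0.0567]
orientation: [-179.9, -0.0, -100.7]
force: [-1.1, 2.8, 6.3]
opening: 0.0466
gripper_force: 30.0
```

Emit:
play_rows(commands=[[[0,0,0,0,0,-0.5,4],[0,0,0,0,0,-1.5,4],[0,0,0,0,0,-4,4],[0,0,0,0,0,-7,4],[0,0,0,0,0,-10,4],[0,0,0,0,0,-13,4],[0,0,0,0,0,-15.5,4],[0,0,0,0,0,-16.5,4]]])

```text
clock: 7.28
tool_pos: [0.4353, -0.2421, 0.2245]
orientation: [-179.7, -0.0, -100.7]
force: [0.9, -1.4, -3.9]
opening: 0.047
gripper_force: 30.0
```

```bash
python3 go.py .508 -.06 .22 -100.7;python3 go.py .6363 -.0845 .22 -100.7
```

```text
rv [-0.005 -0.    -0.   ] cm [-19.24  -3.76   0.46]
rv [-0.005 -0.    -0.   ] cm [-19.22 -16.82   0.53]
```

Emit:
play_rows(commands=[[[0,0,0,-1.5,-0.3,0,4],[0,0,0,-4,-0.8,0,4],[0,0,0,-7,-1.4,0,4],[0,0,0,-10,-2,0,4],[0,0,0,-13,-2.6,0,4],[0,0,0,-16,-3.2,0,4],[0,0,0,-18.2,-3.6,0,4],[0,0,0,-19.2,-3.8,0,4]]])

```text
clock: 7.95
tool_pos: [0.5075, -0.0577, 0.2195]
orientation: [179.9, 0.0, -100.6]
force: [-0.1, -0.2, -3.0]
opening: 0.0469
gripper_force: 30.0
```

Emit:
play_rows(commands=[[[0,0,0,0,-1,0,4],[0,0,0,0,-3,0,4],[0,0,0,0,-5.5,0,4],[0,0,0,0,-8,0,4],[0,0,0,0,-10.5,0,4],[0,0,0,0,-12.2,0,4],[0,0,0,0,-13,0,4],[0,0,0,0,-13,0,4]]])

```text
clock: 8.62
tool_pos: [0.6357, -0.0856, 0.2188]
orientation: [179.9, -0.0, -100.8]
force: [0.1, -0.3, -3.1]
opening: 0.0468
gripper_force: 30.0
```

```bash
sed -i 's/^def pose.*/def pose(n=1):/; s/^    o=ctrl.get_obs(); T/    o=ctrl.get_obs(); T/' h.py; for i in 1 2 3; do python3 -c "
from h import *
ctrl.snapshot('top')
from go import go; go(.6363,-.0845,.0905,-100.7); print(pose()[:3,3], ctrl.get_obs()['force'])"; done
```

```text
rv [ 0.002 -0.001 -0.002] cm [-0.11 -0.18 12.86]
[ 0.63465578 -0.08523744  0.21913479] [-1.3844795  -0.27700034 -3.45470057]
rv [ 0.002 -0.    -0.001] cm [-0.09 -0.23 12.91]
[ 0.63411857 -0.0849505   0.21957152] [-0.58138262 -0.16944378 -3.71357842]
rv [ 0.001 -0.    -0.001] cm [-0.07 -0.24 12.96]
[ 0.63398133 -0.08471216  0.22006527] [-0.65820465 -0.26924058 -2.23420368]
```

Emit:
play_rows(commands=[[[0,0,0,0,-0.15,1,4],[0,0,0,-0.05,-0.15,3.5,4],[0,0,0,-0.05,-0.15,6,4],[0,0,0,-0.05,-0.15,8.5,4],[0,0,0,-0.05,-0.15,10.5,4],[0,0,0,-0.05,-0.15,12,4],[0,0,0,-0.05,-0.15,12.7,4],[0,0,0,-0.05,-0.15,12.7,4]]])

```text
clock: 9.43
tool_pos: [0.6349, -0.084, 0.0917]
orientation: [179.8, -0.0, -100.7]
force: [-0.7, 0.4, -2.6]
opening: 0.0475
gripper_force: 30.0
```

Emit:
play_rows(commands=[[[0,0,0,0,0,0.2,4],[0,0,0,0,0,0.3,4],[0,0,0,0,0,0.3,4]]])

```text
clock: 9.68
tool_pos: [0.6372, -0.0839, 0.0917]
orientation: [-179.9, 0.0, -100.7]
force: [-0.1, 0.9, -2.7]
opening: 0.0471
gripper_force: 30.0
```

Emit:
play_rows(commands=[[[0,0,0,0,0,0.1,4],[0,0,0,0,0,0.2,4],[0,0,0,0,0,0.2,4]]])

```text
clock: 9.93
tool_pos: [0.6371, -0.084, 0.0898]
orientation: [-179.9, 0.0, -100.7]
force: [-1.2, 1.4, 3.0]
opening: 0.0471
gripper_force: 30.0
```

```bash
cat > st.py <<'E'
from h import *
P=[];F=[]
for i in range(3): ctrl.snapshot('top'); o=ctrl.get_obs(); P.append(o['tool_pos']);F.append(o['force'])
print(np.mean(P,0).round(4),np.mean(F,0).round(1),np.array(F)[:,2].round(1))
E
python3 st.py
```

```text
[ 0.6371 -0.084   0.0897] [-2.1  1.1  5. ] [4.7 5.4 4.9]
```

Contact is seen as the force changes from -2.7 to +5 N. Opening a little, then rising.

Emit:
play_rows(commands=[[[0,0,0,0,0,0,5.0],[0,0,0,0,0,0,5.5],[0,0,0,0,0,0,5.8],[0,0,0,0,0,0,5.8],[0,0,0,0,0,0,5.8],[0,0,0,0,0,0,5.8]]])

```text
clock: 10.58
tool_pos: [0.6366, -0.0841, 0.0885]
orientation: [180.0, -0.0, -100.7]
force: [0.0, -0.4, 0.4]
opening: 0.0577
gripper_force: 0.0
```

Emit:
play_rows(commands=[[[0,0,0,0,0,-1,5.8],[0,0,0,0,0,-3,5.8],[0,0,0,0,0,-6,5.8],[0,0,0,0,0,-9,5.8],[0,0,0,0,0,-12,5.8],[0,0,0,0,0,-15,5.8],[0,0,0,0,0,-18,5.8],[0,0,0,0,0,-18,5.8]]])

```text
clock: 11.25
tool_pos: [0.6393, -0.0846, 0.277]
orientation: [-179.4, 0.1, -100.7]
force: [1.4, -0.6, 2.1]
opening: 0.058
gripper_force: 0.0
```

```bash
python3 - <<'E'
from h import *
from go import go
go(.508,-.13,.27,-100.7); go(.458,-.394,.2,-100.7); 
s=cam('scene');t=cam('top');save(s,'s5.png')
a,b=s['color'][150:330,280:460],t['color'][130:310,210:430]
cv2.imwrite('pics/p5.png',np.hstack([cv2.resize(a,(360,360),interpolation=2),cv2.resize(b,(440,360),interpolation=2)])[:,:,::-1])
for X in [(.6363,-.0845,.140)]: print(proj(s,X),proj(t,X))
E
```

```text
rv [-0.011  0.001  0.   ] cm [ 6.9  12.07  0.56]
rv [-0.011  0.001  0.   ] cm [33.77 12.16  7.52]
[341.72173247 226.73165638] [351.16327624 185.14409626]
```

View pics/p5.png

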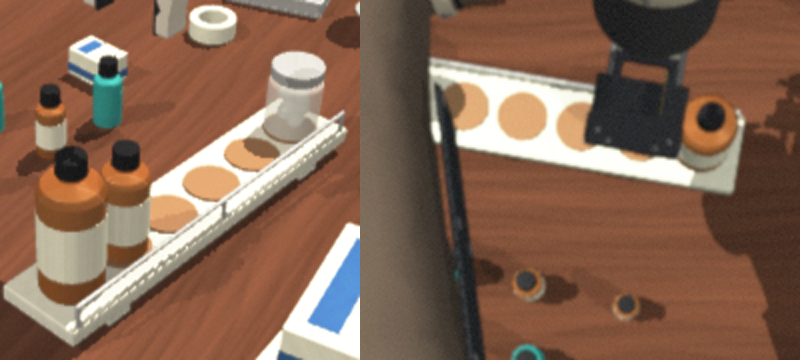

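b120 stands upright on pad4, with its cap at (342.5,227) in the scene view against a predicted (341.7,226.7). Next is b60.

Emit:
play_rows(commands=[[[0,0,0,3.5,1.3,0,5.8],[0,0,0,7,2.6,0,5.8],[0,0,0,10.5,3.9,0,5.8],[0,0,0,14,5.2,0,5.8],[0,0,0,17.5,6.5,0,5.8],[0,0,0,21,7.8,0,5.8],[0,0,0,24.5,9.1,0,5.8],[0,0,0,28,10.4,0,5.8]]])

```text
clock: 12.02
tool_pos: [0.4805, -0.3408, 0.2677]
orientation: [179.9, 0.0, -100.7]
force: [0.5, -0.7, 0.2]
opening: 0.0579
gripper_force: 0.0
```

```bash
python3 go.py .458 -.394 .2 -100.7
```

```text
rv [ 0.002  0.    -0.   ] cm [5.65 1.22 6.77]
```

Emit:
play_rows(commands=[[[0,0,0,3,0.8,2.5,5.8],[0,0,0,5.6,1.3,5,5.8],[0,0,0,5.6,1.3,6.8,5.8],[0,0,0,5.6,1.3,6.8,5.8],[0,0,0,5.6,1.3,6.8,5.8]]])

```text
clock: 12.43
tool_pos: [0.458, -0.3922, 0.1993]
orientation: [179.8, 0.0, -100.8]
force: [-0.1, 0.0, 0.4]
opening: 0.0581
gripper_force: 0.0
```

```bash
cat > w.py <<'E'
from h import *; import sys
X=np.array([float(a) for a in sys.argv[2:5]]); yaw=-100.7
from go import go
p=cam('wrist'); save(p,sys.argv[1]+'.png'); q=proj(p,X); 
g=p['color'].max(2); u,v=q.astype(int); r=30; m=(g[v-r:v+r,u-r:u+r]<60).astype(np.uint8)
n,l,st,c=cv2.connectedComponentsWithStats(m); i=1+np.argmin([np.hypot(*(k-r)) for k in c[1:]]); b=c[i]+[u-r,v-r]
Y=onz(p,*b,X[2]); print('pred',q.round(1),'blob',b.round(1),st[i],'->',Y.round(4)); go(X[0],X[1],float(sys.argv[5]),yaw); go(Y[0],Y[1],float(sys.argv[5]),yaw)
E
python3 w.py w6 .458 -.394 .092 .040; python3 st.py
```

```text
pred [323.3 238.5] blob [322.9 223.3] [ 15  11  32  14 149] -> [ 0.4564 -0.4039  0.092 ]
rv [ 0.001 -0.     0.   ] cm [ 0.19  0.07 16.08]
rv [ 0.001 -0.     0.   ] cm [ 1.19  0.05 16.08]
[ 0.4601 -0.3922  0.202 ] [ 0.2 -0.3  0.5] [ 1.2  0.5 -0.2]
```

View pics/w6.png

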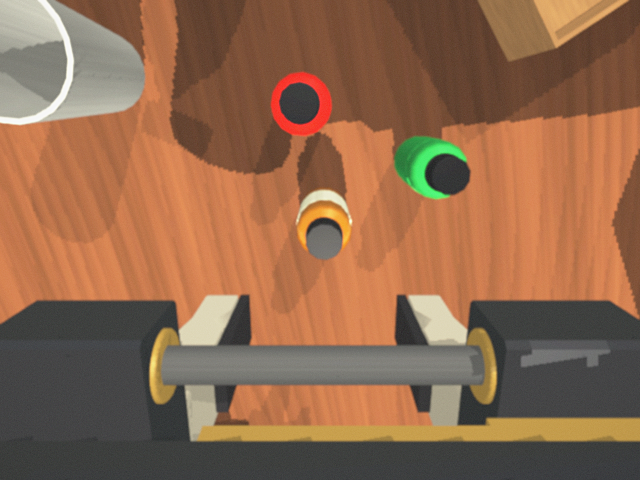

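The b60 cap's top is at (324,240), as predicted, and the green one is clear of the finger path. Descending.

Emit:
play_rows(commands=[[[0,0,0,0.2,0.1,2,5.8],[0,0,0,0.2,0.1,5,5.8],[0,0,0,0.2,0.1,8,5.8],[0,0,0,0.2,0.1,11,5.8],[0,0,0,0.2,0.1,13.5,5.8],[0,0,0,0.2,0.1,15.2,5.8],[0,0,0,0.2,0.1,16.1,5.8],[0,0,0,0.2,0.1,16.1,5.8]]])

```text
clock: 13.3
tool_pos: [0.4576, -0.3934, 0.0385]
orientation: [179.9, 0.0, -100.7]
force: [-0.5, 1.0, 0.4]
opening: 0.0581
gripper_force: 0.0
```

Emit:
play_rows(commands=[[[0,0,0,0,0,0,3],[0,0,0,0,0,0,3],[0,0,0,0,0,0,3],[0,0,0,0,0,0,3],[0,0,0,0,0,0,3],[0,0,0,0,0,0,3],[0,0,0,0,0,0,3],[0,0,0,0,0,0,3]]])

```text
clock: 13.97
tool_pos: [0.4585, -0.3947, 0.0409]
orientation: [-179.9, -0.0, -100.7]
force: [-0.6, 1.5, 6.5]
opening: 0.0386
gripper_force: 29.8
```

```bash
python3 st.py
```

```text
[ 0.4585 -0.3947  0.0409] [-1.2  0.9  7.1] [7.5 6.2 7.5]
```

Emit:
play_rows(commands=[[[0,0,0,0,0,-0.5,3],[0,0,0,0,0,-1.5,3],[0,0,0,0,0,-4,3],[0,0,0,0,0,-7,3],[0,0,0,0,0,-10,3],[0,0,0,0,0,-13,3],[0,0,0,0,0,-16,3],[0,0,0,0,0,-18,3]]])

```text
clock: 14.78
tool_pos: [0.4582, -0.3947, 0.2238]
orientation: [-179.8, -0.1, -100.7]
force: [0.8, 0.1, -1.1]
opening: 0.0383
gripper_force: 29.8
```

```bash
python3 st.py; python3 go.py .521 .0065 .22 -100.7;python3 go.py .6489 -.0177 .22 -100.7
```

```text
[ 0.4591 -0.3952  0.2249] [1.  0.3 0.4] [ 4.3 -1.3 -1.9]
rv [-0.004 -0.001 -0.   ] cm [-40.57   1.32   0.19]
rv [-0.004 -0.001 -0.   ] cm [-40.57 -11.7    0.24]
```

Emit:
play_rows(commands=[[[0,0,0,-1,0,0,3],[0,0,0,-3.5,0,0,3],[0,0,0,-7,0,0,3],[0,0,0,-10.5,0,0,3],[0,0,0,-14,0,0,3],[0,0,0,-17.5,0,0,3],[0,0,0,-21,0,0,3],[0,0,0,-24.5,0,0,3]]])

```text
clock: 15.6
tool_pos: [0.5023, -0.1513, 0.2184]
orientation: [179.9, -0.0, -100.7]
force: [1.5, -0.5, -0.6]
opening: 0.0382
gripper_force: 29.8
```

Emit:
play_rows(commands=[[[0,0,0,-3,0,0,3],[0,0,0,-6,-1,0,3],[0,0,0,-9,-2.5,0,3],[0,0,0,-12,-5,0,3],[0,0,0,-14.5,-8,0,3],[0,0,0,-16,-10.5,0,3],[0,0,0,-16,-11.7,0,3],[0,0,0,-16,-11.7,0,3]]])

```text
clock: 16.27
tool_pos: [0.6491, -0.0168, 0.2166]
orientation: [179.8, -0.1, -100.6]
force: [-0.3, -0.2, -1.6]
opening: 0.0385
gripper_force: 29.8
```

```bash
python3 st.py; python3 go.py .6489 -.0177 .0739 -100.7
```

```text
[ 0.6471 -0.0177  0.2176] [-0.2 -0.5 -0.9] [-1.2 -1.  -0.6]
rv [ 0.003 -0.001 -0.001] cm [-0.08 -0.25 14.43]
```

Emit:
play_rows(commands=[[[0,0,0,0,-0.1,1,3],[0,0,0,0,-0.1,3.5,3],[0,0,0,0,-0.1,6.5,3],[0,0,0,0,-0.1,9.5,3],[0,0,0,0,-0.1,12,3],[0,0,0,0,-0.1,13.5,3],[0,0,0,0,-0.1,14.2,3],[0,0,0,0,-0.1,14.2,3]]])

```text
clock: 17.08
tool_pos: [0.6474, -0.0187, 0.0759]
orientation: [179.8, -0.1, -100.7]
force: [-0.1, -1.0, -1.0]
opening: 0.0382
gripper_force: 29.8
```

Emit:
play_rows(commands=[[[0,0,0,0,0,0.2,3],[0,0,0,0,0,0.4,3],[0,0,0,0,0,0.4,3]]])

```text
clock: 17.33
tool_pos: [0.6495, -0.0181, 0.0746]
orientation: [-179.9, 0.0, -100.7]
force: [0.4, 0.1, -1.3]
opening: 0.0381
gripper_force: 29.8
```

```bash
python3 st.py
```

```text
[ 0.6495 -0.0181  0.0745] [-0.2  0.  -1. ] [-0.8 -1.2 -1. ]
```

Emit:
play_rows(commands=[[[0,0,0,0,0,0.1,3],[0,0,0,0,0,0.1,3],[0,0,0,0,0,0.1,3]]])

```text
clock: 17.73
tool_pos: [0.6495, -0.0181, 0.074]
orientation: [-179.9, 0.0, -100.7]
force: [-2.4, -0.0, 6.9]
opening: 0.038
gripper_force: 29.8
```

```bash
python3 st.py
```

```text
[ 0.6495 -0.0181  0.074 ] [-2.   0.4  5.3] [5.9 5.  5. ]
```

Emit:
play_rows(commands=[[[0,0,0,0,0,0,4.2],[0,0,0,0,0,0,4.6],[0,0,0,0,0,0,4.9],[0,0,0,0,0,0,4.9],[0,0,0,0,0,0,4.9],[0,0,0,0,0,0,4.9]]])

```text
clock: 18.38
tool_pos: [0.649, -0.0182, 0.0725]
orientation: [180.0, -0.0, -100.7]
force: [0.7, -0.1, 0.5]
opening: 0.0487
gripper_force: 0.0
```

Emit:
play_rows(commands=[[[0,0,0,0,0,-1,4.9],[0,0,0,0,0,-3,4.9],[0,0,0,0,0,-6,4.9],[0,0,0,0,0,-9,4.9],[0,0,0,0,0,-12,4.9],[0,0,0,0,0,-15,4.9],[0,0,0,0,0,-18,4.9],[0,0,0,0,0,-18,4.9]]])

```text
clock: 19.05
tool_pos: [0.6519, -0.0184, 0.261]
orientation: [-179.4, 0.1, -100.7]
force: [1.2, 0.2, 1.4]
opening: 0.0491
gripper_force: 0.0
```

```bash
python3 - <<'E'
from h import *
s=cam('scene');save(s,'s7.png'); print(proj(s,(.6489,-.0177,.122)),[np.round(d['bbox']).tolist() for d in ctrl.find_in(s,'bottle_60')])
cv2.imwrite('pics/p7.png',cv2.resize(s['color'][150:330,280:460],(540,540),interpolation=2)[:,:,::-1])
E
python3 go.py .469 .0417 .2 -100.7
```

```text
[365.86016744 218.92272272] [[331.0, 221.0, 26.0, 59.0], [326.0, 176.0, 17.0, 36.0], [301.0, 192.0, 11.0, 36.0], [90.0, 295.0, 28.0, 50.0], [89.0, 334.0, 39.0, 62.0], [357.0, 211.0, 19.0, 49.0], [260.0, 216.0, 15.0, 35.0], [298.0, 224.0, 33.0, 79.0]]
rv [-0.004  0.002 -0.   ] cm [-2.5  18.88  5.44]
```

View pics/p7.png

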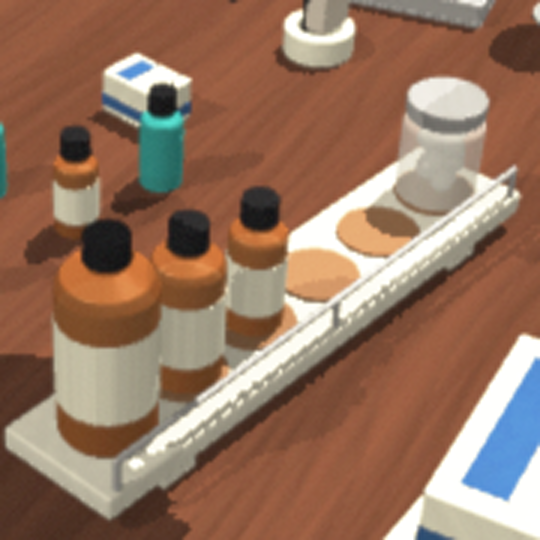

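b60 stands on pad3, with its cap at (366.7,219) against a predicted (365.9,219). Next is b30.

Emit:
play_rows(commands=[[[0,0,0,-0.3,3,0,4.9],[0,0,0,-0.6,6.5,0,4.9],[0,0,0,-1.2,10,1,4.9],[0,0,0,-1.8,13.5,2.5,4.9],[0,0,0,-2.3,17,4,4.9],[0,0,0,-2.4,18.8,5.4,4.9],[0,0,0,-2.4,18.8,5.4,4.9],[0,0,0,-2.4,18.8,5.4,4.9]]])

```text
clock: 19.82
tool_pos: [0.4672, 0.0402, 0.1979]
orientation: [179.9, -0.1, -100.6]
force: [1.3, 0.7, 0.7]
opening: 0.0493
gripper_force: 0.0
```

```bash
python3 w.py w8 .469 .0417 .077 .030; python3 st.py
```

```text
pred [321.9 238.3] blob [320.6 225.7] [ 15  12  30  16 194] -> [0.4682 0.0329 0.077 ]
rv [ 0.    -0.     0.001] cm [-0.14 -0.02 16.85]
rv [ 0.    -0.     0.001] cm [ 0.73 -0.1  16.85]
[0.4695 0.0404 0.1988] [0.  0.2 0. ] [-0.3 -0.3  0.6]
```

View pics/w8.png

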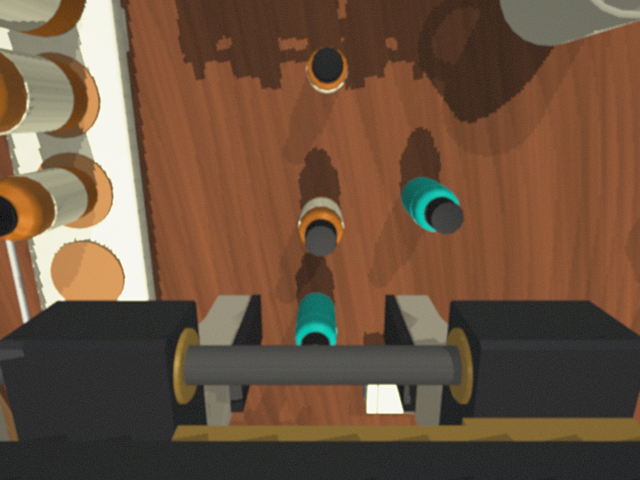

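The b30 cap's top is at (321,239), as predicted. The turquoise ones are clear of the fingers, and b15 is at (328,66).

Emit:
play_rows(commands=[[[0,0,0,-0.1,0,2,4.9],[0,0,0,-0.1,0,5,4.9],[0,0,0,-0.1,0,8,4.9],[0,0,0,-0.1,0,11,4.9],[0,0,0,-0.1,0,14,4.9],[0,0,0,-0.1,0,16,4.9],[0,0,0,-0.1,0,16.9,4.9],[0,0,0,-0.1,0,16.9,4.9]]])

```text
clock: 20.68
tool_pos: [0.4683, 0.0405, 0.0277]
orientation: [179.8, -0.2, -100.8]
force: [-0.0, -0.2, 0.9]
opening: 0.0488
gripper_force: 0.0
```

Emit:
play_rows(commands=[[[0,0,0,0,0,0,2.5],[0,0,0,0,0,0,2.5],[0,0,0,0,0,0,2.5],[0,0,0,0,0,0,2.5],[0,0,0,0,0,0,2.5],[0,0,0,0,0,0,2.5],[0,0,0,0,0,0,2.5],[0,0,0,0,0,0,2.5]]])

```text
clock: 21.35
tool_pos: [0.47, 0.0418, 0.0309]
orientation: [-179.9, 0.1, -100.7]
force: [-1.9, -0.1, 8.3]
opening: 0.0318
gripper_force: 30.0
```

```bash
python3 st.py
```

```text
[0.4699 0.0418 0.0309] [-1.1 -0.2  7.4] [7.1 7.2 7.9]
```

Emit:
play_rows(commands=[[[0,0,0,0,0,-0.5,2.5],[0,0,0,0,0,-1.5,2.5],[0,0,0,0,0,-4,2.5],[0,0,0,0,0,-7,2.5],[0,0,0,0,0,-10,2.5],[0,0,0,0,0,-13,2.5],[0,0,0,0,0,-15,2.5],[0,0,0,0,0,-15,2.5]]])

```text
clock: 22.17
tool_pos: [0.4712, 0.0421, 0.1847]
orientation: [-179.6, 0.2, -100.7]
force: [1.0, -0.0, -0.3]
opening: 0.0319
gripper_force: 30.0
```

Emit:
play_rows(commands=[[[0,0,0,-1.5,-2,0,2.5],[0,0,0,-2.5,-5,0,2.5],[0,0,0,-3.5,-8.5,0,2.5],[0,0,0,-4.3,-12,0,2.5],[0,0,0,-4.3,-15,0,2.5],[0,0,0,-4.3,-17.5,0,2.5],[0,0,0,-4.3,-18.7,0,2.5],[0,0,0,-4.3,-18.7,0,2.5]]])

```text
clock: 22.83
tool_pos: [0.6622, 0.0481, 0.1779]
orientation: [179.9, -0.1, -100.8]
force: [-0.2, -0.7, -1.9]
opening: 0.0318
gripper_force: 30.0
```

```bash
python3 st.py; python3 go.py .6615 .0491 .0639 -100.7
```

```text
[0.6602 0.0486 0.1785] [ 0.   0.  -0.9] [-0.7 -1.5 -0.5]
rv [ 0.001 -0.    -0.001] cm [-0.07 -0.18 11.51]
```

Emit:
play_rows(commands=[[[0,0,0,0,0,1,2.5],[0,0,0,0,0,3,2.5],[0,0,0,0,0,5.5,2.5],[0,0,0,0,0,8,2.5],[0,0,0,0,0,10,2.5],[0,0,0,0,0,11.2,2.5],[0,0,0,0,0,11.2,2.5],[0,0,0,0,0,11.2,2.5]]])

```text
clock: 23.65
tool_pos: [0.6604, 0.049, 0.0679]
orientation: [180.0, -0.0, -100.7]
force: [0.4, 0.2, 0.5]
opening: 0.0319
gripper_force: 30.0
```

Emit:
play_rows(commands=[[[0,0,0,0,0,0.2,2.5],[0,0,0,0,0,0.4,2.5],[0,0,0,0,0,0.4,2.5]]])

```text
clock: 23.9
tool_pos: [0.661, 0.049, 0.0643]
orientation: [-179.9, 0.0, -100.7]
force: [-0.9, 0.5, -1.7]
opening: 0.0316
gripper_force: 30.0
```

```bash
python3 st.py
```

```text
[0.6609 0.0489 0.0642] [-0.2  0.1 -0.6] [-0.8  0.1 -0.9]
```

Emit:
play_rows(commands=[[[0,0,0,0,0,0.1,2.5],[0,0,0,0,0,0.1,2.5],[0,0,0,0,0,0.1,2.5]]])

```text
clock: 24.3
tool_pos: [0.661, 0.0489, 0.0636]
orientation: [-179.9, 0.0, -100.7]
force: [-1.7, 0.5, 4.8]
opening: 0.0318
gripper_force: 30.0
```

```bash
python3 st.py
```

```text
[0.6611 0.0489 0.0636] [-1.9  0.7  4.8] [5.5 4.5 4.3]
```

Contact again; release to 4.2 and rise.

Emit:
play_rows(commands=[[[0,0,0,0,0,0,3.6],[0,0,0,0,0,0,4],[0,0,0,0,0,0,4.2],[0,0,0,0,0,0,4.2],[0,0,0,0,0,0,4.2],[0,0,0,0,0,0,4.2]]])

```text
clock: 24.95
tool_pos: [0.6607, 0.0488, 0.0625]
orientation: [180.0, -0.0, -100.7]
force: [0.1, -0.6, -0.1]
opening: 0.0417
gripper_force: 0.0
```

Emit:
play_rows(commands=[[[0,0,0,0,0,-1,4.2],[0,0,0,0,0,-3,4.2],[0,0,0,0,0,-6,4.2],[0,0,0,0,0,-9,4.2],[0,0,0,0,0,-12,4.2],[0,0,0,0,0,-15,4.2],[0,0,0,0,0,-15,4.2],[0,0,0,0,0,-15,4.2]]])

```text
clock: 25.62
tool_pos: [0.6618, 0.0491, 0.2159]
orientation: [-179.7, 0.1, -100.7]
force: [-0.4, -0.5, -0.0]
opening: 0.042
gripper_force: 0.0
```

```bash
python3 go.py .4442 -.0657 .19 -100.7; python3 st.py; python3 - <<'E'
from h import *
s=cam('scene');print(proj(s,(.6615,.0491,.107)))
cv2.imwrite('pics/p9.png',cv2.resize(s['color'][150:330,280:460],(540,540),interpolation=2)[:,:,::-1])
E
```

```text
rv [-0.005  0.002 -0.   ] cm [15.33 19.26  2.47]
[0.6603 0.0488 0.2127] [-0.2 -0.2  0. ] [-0.8  0.2  0.7]
[387.85578436 210.57415836]
```

View pics/p9.png

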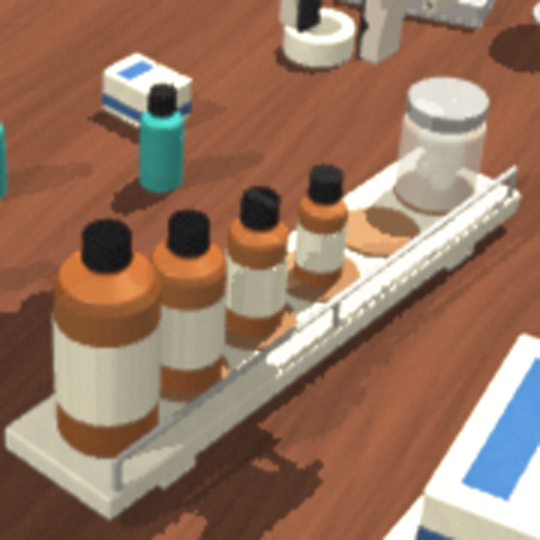

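b30 is on pad2, with its cap at (388.7,211) as predicted. The last one is b15.

Emit:
play_rows(commands=[[[0,0,0,1,3,0,4.2],[0,0,0,3,6.5,0,4.2],[0,0,0,5.5,9.5,0,4.2],[0,0,0,8.5,12.5,0.5,4.2],[0,0,0,11.5,15.5,1.5,4.2],[0,0,0,14,18,2.2,4.2],[0,0,0,15.3,19.2,2.5,4.2],[0,0,0,15.3,19.2,2.5,4.2]]])

```text
clock: 26.48
tool_pos: [0.4392, -0.0678, 0.1863]
orientation: [179.8, -0.0, -100.8]
force: [-0.4, -0.0, 0.3]
opening: 0.0419
gripper_force: 0.0
```

```bash
python3 w.py w10 .4442 -.0657 .063 .026; python3 st.py
```

```text
pred [317. 239.] blob [315.4 226.3] [ 17  13  26  12 119] -> [ 0.4436 -0.0747  0.063 ]
rv [ 0.001 -0.    -0.001] cm [-0.18 -0.26 16.1 ]
rv [ 0.001 -0.    -0.001] cm [ 0.72 -0.37 16.1 ]
[ 0.4437 -0.0659  0.1875] [-0.1  0.5 -0.1] [ 0.6 -0.1 -0.7]
```

View pics/w10.png

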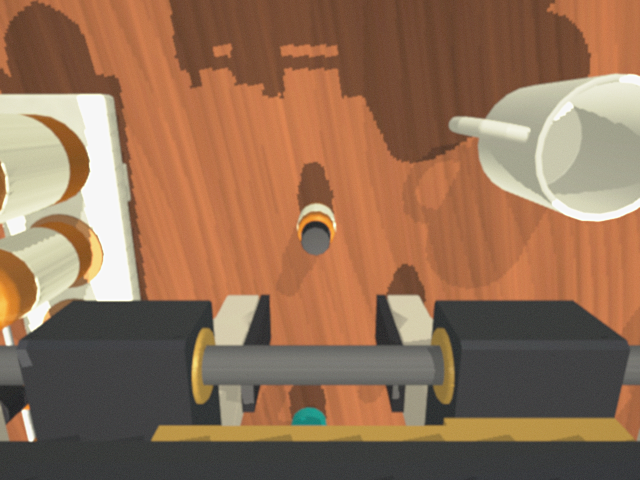

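The b15 cap is at (315.5,238), about 1.5 px from prediction, and the mug is clear. Descending.

Emit:
play_rows(commands=[[[0,0,0,0,-0.1,2,4.2],[0,0,0,0,-0.1,5,4.2],[0,0,0,0,-0.1,8,4.2],[0,0,0,0,-0.1,11,4.2],[0,0,0,0,-0.1,13.5,4.2],[0,0,0,0,-0.1,15.3,4.2],[0,0,0,0,-0.1,16.2,4.2],[0,0,0,0,-0.1,16.2,4.2]]])

```text
clock: 27.35
tool_pos: [0.4437, -0.0659, 0.0231]
orientation: [179.7, -0.1, -100.7]
force: [0.2, -0.1, 0.8]
opening: 0.0421
gripper_force: 0.0
```

Emit:
play_rows(commands=[[[0,0,0,0,0,0,2],[0,0,0,0,0,0,2],[0,0,0,0,0,0,2],[0,0,0,0,0,0,2],[0,0,0,0,0,0,2],[0,0,0,0,0,0,2],[0,0,0,0,0,0,2],[0,0,0,0,0,0,2]]])

```text
clock: 28.02
tool_pos: [0.4451, -0.0659, 0.0262]
orientation: [-179.9, 0.0, -100.7]
force: [-0.9, 1.4, 7.2]
opening: 0.0268
gripper_force: 30.0
```

```bash
python3 st.py
```

```text
[ 0.4451 -0.0659  0.0262] [-0.9  1.   6.7] [6.8 7.2 6.2]
```

Emit:
play_rows(commands=[[[0,0,0,0,0,-0.5,2],[0,0,0,0,0,-1.5,2],[0,0,0,0,0,-4,2],[0,0,0,0,0,-7,2],[0,0,0,0,0,-10,2],[0,0,0,0,0,-13,2],[0,0,0,0,0,-15,2],[0,0,0,0,0,-15,2]]])

```text
clock: 28.83
tool_pos: [0.4469, -0.0658, 0.1803]
orientation: [-179.6, 0.1, -100.7]
force: [0.9, 0.7, -0.5]
opening: 0.027
gripper_force: 30.0
```

Emit:
play_rows(commands=[[[0,0,0,-1.5,0,0,2],[0,0,0,-4.5,0,0,2],[0,0,0,-8,0,0,2],[0,0,0,-11.5,0,0,2],[0,0,0,-15,-1,0,2],[0,0,0,-18,-2.5,0,2],[0,0,0,-20.5,-4.5,0,2],[0,0,0,-22.1,-7,0,2]]])

```text
clock: 29.5
tool_pos: [0.5546, 0.1405, 0.1752]
orientation: [180.0, 0.0, -100.6]
force: [0.9, 0.1, -0.8]
opening: 0.0269
gripper_force: 30.0
```

Emit:
play_rows(commands=[[[0,0,0,0,-2,0,2],[0,0,0,0,-4.5,0,2],[0,0,0,0,-7.5,0,2],[0,0,0,0,-10,0,2],[0,0,0,0,-11.5,0,2],[0,0,0,0,-12.1,0,2],[0,0,0,0,-12.1,0,2],[0,0,0,0,-12.1,0,2]]])

```text
clock: 30.17
tool_pos: [0.6725, 0.1154, 0.1747]
orientation: [179.9, -0.0, -100.7]
force: [-0.5, -0.5, -0.1]
opening: 0.0267
gripper_force: 30.0
```

```bash
python3 st.py; python3 go.py .6742 .1160 .0592 -100.7
```

```text
[0.6724 0.1158 0.1756] [ 0.6 -0.1 -0.3] [-0.4 -0.4  0. ]
rv [0. 0. 0.] cm [-0.04 -0.17 11.67]
```

Emit:
play_rows(commands=[[[0,0,0,0,-0.1,1,2],[0,0,0,0,-0.1,3,2],[0,0,0,0,-0.1,5.5,2],[0,0,0,0,-0.1,8,2],[0,0,0,0,-0.1,10,2],[0,0,0,0,-0.1,11.2,2],[0,0,0,0,-0.1,11.2,2],[0,0,0,0,-0.1,11.2,2]]])

```text
clock: 30.98
tool_pos: [0.6742, 0.1155, 0.0637]
orientation: [180.0, -0.0, -100.7]
force: [0.2, 0.1, 0.4]
opening: 0.0266
gripper_force: 30.0
```

Emit:
play_rows(commands=[[[0,0,0,0,0,0.2,2],[0,0,0,0,0,0.4,2],[0,0,0,0,0,0.4,2]]])

```text
clock: 31.23
tool_pos: [0.6746, 0.1156, 0.0603]
orientation: [-179.9, 0.0, -100.7]
force: [-0.3, -0.1, 0.7]
opening: 0.0269
gripper_force: 30.0
```

```bash
python3 st.py
```

```text
[0.6746 0.1155 0.0603] [-0.1 -0.4  0.1] [-0.3  0.6  0.1]
```

Emit:
play_rows(commands=[[[0,0,0,0,0,0.1,2],[0,0,0,0,0,0.1,2],[0,0,0,0,0,0.1,2]]])

```text
clock: 31.63
tool_pos: [0.6746, 0.1156, 0.0591]
orientation: [-180.0, 0.0, -100.7]
force: [-0.7, -0.2, 2.4]
opening: 0.0269
gripper_force: 30.0
```

```bash
python3 st.py
```

```text
[0.6746 0.1155 0.0591] [-1.1  0.3  3.6] [3.1 3.8 4. ]
```

Contact. Release to 3.6 and rise.

Emit:
play_rows(commands=[[[0,0,0,0,0,0,3.1],[0,0,0,0,0,0,3.4],[0,0,0,0,0,0,3.6],[0,0,0,0,0,0,3.6],[0,0,0,0,0,0,3.6],[0,0,0,0,0,0,3.6]]])

```text
clock: 32.28
tool_pos: [0.6742, 0.1154, 0.0584]
orientation: [180.0, -0.0, -100.7]
force: [-0.4, -0.5, -0.8]
opening: 0.0361
gripper_force: 0.0
```

Emit:
play_rows(commands=[[[0,0,0,0,0,-1,3.6],[0,0,0,0,0,-3,3.6],[0,0,0,0,0,-6,3.6],[0,0,0,0,0,-9,3.6],[0,0,0,0,0,-12,3.6],[0,0,0,0,0,-15,3.6],[0,0,0,0,0,-18,3.6],[0,0,0,0,0,-18,3.6]]])

```text
clock: 32.95
tool_pos: [0.6772, 0.1157, 0.2474]
orientation: [-179.4, 0.3, -100.7]
force: [0.9, 0.1, 1.8]
opening: 0.0359
gripper_force: 0.0
```

Emit:
play_rows(commands=[[[0,0,0,-2,3,-1,3.6],[0,0,0,-2,7,-1,3.6],[0,0,0,-2,11,-1,3.6],[0,0,0,-2,15,-1,3.6],[0,0,0,-2,18,-1,3.6],[0,0,0,-2,20,-1,3.6],[0,0,0,-2,20,-1,3.6],[0,0,0,-2,20,-1,3.6]]])

```text
clock: 33.62
tool_pos: [0.4809, 0.1726, 0.2501]
orientation: [-179.9, 0.1, -100.6]
force: [-0.7, -0.1, -0.2]
opening: 0.0365
gripper_force: 0.0
```

```bash
python3 - <<'E'
from h import *
s=cam('scene');t=cam('top')
for X in((.6742,.1160,.093),(.6615,.0491,.107),(.6489,-.0177,.122),(.6363,-.0845,.140)): print(proj(s,X).round(1),proj(t,np.add(X,[0,0,.007])).round(1))
a,b=s['color'][150:330,280:460],t['color'][130:310,200:420]
cv2.imwrite('pics/p11.png',np.hstack([cv2.resize(a,(360,360),interpolation=2),cv2.resize(b,(440,360),interpolation=2)])[:,:,::-1])
E
```

```text
[408.1 202.5] [257.3 173.8]
[387.9 210.6] [287.7 177.4]
[365.9 218.9] [318.9 181. ]
[341.7 226.7] [351.3 184.3]
```

View pics/p11.png

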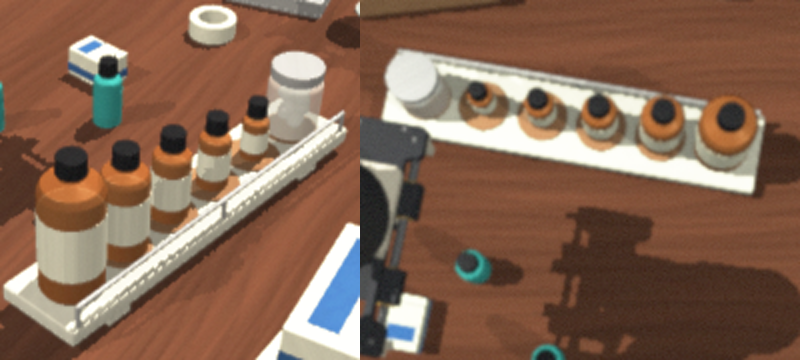

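All four bottles stand upright on their pads in order, with their caps within 1–2 px of the predicted spots in both views. The jar and big bottle haven't moved and the gripper is clear.

```bash
python3 -c "
from plant import ctrl
print(ctrl.close_job())"
```

```text
the job is handed in; nothing more can be done
None
```

The job is handed in: the four brown bottles stand upright on the stand, stepping down from the big bottle to the swab jar, each within about 2 mm of its pad's centre, and the big bottle and jar were not moved.

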